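# Slide the tea carton down its lane

### The job

Push the cardboard tea carton along the worktop into the open end of the steel lane and on down it until the carton is fully home against the end stop. Only push it, with the fingertips or the outside of the fingers: it stays flat on the worktop, and neither the carton nor the robot may touch either side rail. Leave the salt shaker, the spice jar and the tumbler where they stand, and finish clear of everything.

Things in the scene. Friction and masses are not known exactly. Their poses are not given: they have to be found in the camera images.
- carton: Brown cardboard tea carton, a closed box 90 mm wide (own x), 115 mm long (own y), 70 mm high, about 0.25 kg, loose; a paper seal runs lengthwise over its top. Origin: centre of its underside. It starts 30 to 90 mm before the lane's mouth, its centre 14 to 40 mm off the centre line on the robot's side, turned up to 0.25 rad from it. Pushed 30-45 mm up it slides without tipping; two fingertips on one face turn it flat against both.
- lane: U-shaped lane of bare steel bar, 24 mm high, fixed, no floor (the carton slides on the worktop). Origin: on the worktop, mid-lane. Own y runs along it, toward the robot's left, turned up to 0.15 rad: open end (mouth) at y = +85 mm, faces of the end stop's two black rubber buffers at y = -85 mm. 112 mm clear between the rails. Own x points away from the robot.
- rail_near: Side rail of the lane nearer to the robot, 5 mm thick, 24 mm high, 170 mm long; inner face at lane x = -56 mm; two small feet 3 mm high reach 14 mm beyond its outer face. Same origin and axes as the lane. Fixed. Not to be touched.
- rail_far: Side rail of the lane farther from the robot, mirror image of the near one; inner face at lane x = +56 mm. Same origin and axes as the lane. Fixed. Not to be touched.
- lane_mouth (a point): Point on the worktop in the middle of the lane's open end, between the rail ends.
- lane_home (a point): Point on the worktop where the carton's origin lies when the carton is fully home: on the lane's centre line, 57.5 mm (half the carton's length) before the buffers.
- salt_shaker: Salt shaker, 44 mm across, 90 mm high, standing loose beyond the far rail. Origin: centre of its underside. Bystander.
- spice_jar: Glass spice jar with a red cap, 45 mm across, 106 mm high, standing loose to the robot's left. Origin: centre of its underside. Bystander.
- tumbler: Clear drinking glass, 81 mm across, 93 mm high, standing loose to the robot's left. Origin: centre of its underside. Bystander.

How it is judged:
By the outcome, as a careful person would: the job done as asked, in the order asked, and still so for the second after the job is handed in, with the robot touching nothing.
It also fails if it takes over 54 s, if anything falls off the work surface, if the arm or the gripper's body presses on something with over 40 N, if the wrist force passes 120 N, or if a joint passes its speed limit or range.

### The arm

A 6-joint arm with a two-finger parallel gripper is mounted at the origin on a cart in front of the work surface, level with it; the furniture and walls round the work are solid. World frame = base frame: x ahead of the robot, y to its left, z up, the work surface at z = 0. Lengths are in m, angles in rad, forces in N, time in s.
With the tool pointing down it reaches from about 0.35 to 0.775 m from the base axis. Payload 7.3 kg.
Tool frame: the origin (TCP) lies on the centre line of the jaws, within the pads' length; the fingertips stand 17 mm ahead of it and the grasp point (between the pads) lies 2 mm behind it (robot.tcp_to_tips is the distance from the TCP to the fingertips, in m); z points along the fingers, y is the line along which they close (so a half turn about z gives the same grasp; the last joint's range is limited). The gripper opens to 92 mm and grips with 3 to 60 N. Pads are 19 mm wide; open, the fingers measure 130 mm over their backs; the gripper's body (75 mm by 190 mm) begins 47 mm behind the grasp point.
Start: joints at [-1.452, 0.342, 1.524, -0, 1.275, -0.146], TCP at [0.137, -0.507, 0.244] pointing down, gripper open.
Joint ranges: [-2.53, 2.53], [-0.77, 2.02], [0.04, 2.7], [-1, 4.14], [0.28, 2.66], [-3.11, 3.11]. Speed limits (rad/s): [2.57, 2.57, 3.14, 3.14, 3.14, 3.14].

### API

Orientations are given as [roll, pitch, yaw] about the fixed x, y, z axes, in that order (R = Rz(yaw) Ry(pitch) Rx(roll)).
In Python, from cell import robot gives the robot as it stands. The module is installed in compiled form; this text tells all that it offers.
- The arm moves only by the tool carry_out, never from a script. Its argument "commands" is a list of rows, each a list of 3 entries, a list of its own where there are three numbers: the shift along the tool's x, y, z in m, then the turn about the tool's z in rad, then the opening, from 0 (shut) to 1 (fully open). In form: [[[dx, dy, dz], yaw, claw], ...]. A call has 1 to 20 rows; each row shifts and turns the commanded pose from where the row before left it, along the tool's axes as they then stand; what a row does not reach is not made up. A row lasts 1/8 s, in which the tool goes at most 62.5 mm and 10.7 degrees, less where a joint would pass 70% of its speed; a pose out of reach is approached as far as the arm can. A call is refused whole if a number of a shift passes 0.0625 or a number of a turn 0.188, either way. A call with a gripper value outside its range is refused whole. The fingers move at their own pace and stop on an object; "newtons" is the grip in N (left out, the last holds). Time passes only in rows, so rows that do not move let the fingers close. It gives the time, the measured TCP pose, the force, the opening and the grip force at its end, in the units of the state.
- robot.observe(): the state, without advancing time (a new reading comes with each control period).
- robot.read_camera(name): name is "scene" or "top" or "wrist"; returns a dict with "pixels" (384x512x3 uint8, red, green, blue), "fx", "fy", "cx", "cy" (pixels), "view" (4x4, takes a point from world to camera coordinates); the wrist camera has in their place "T_tool_cam" (4x4, takes a point from camera to tool coordinates, whose origin is the TCP and whose axes are the flange's). Camera axes: x right, y up, looking along -z (the intrinsics and any distortion apply to the point x, -y, -z); pixel columns grow to the right and rows downward; lengths in m; the calibration is good to about 2 mm. A picture is of the moment at which its call begins: read the wrist's pose just before it. There is no depth.
- robot.hand_in(): hands the job in; it is judged then, once.
Trained networks look in a picture, given as the dict that the camera call returned (one of the last four; its "shot" number tells which), for a name from the list of things; names that differ only in an ending like _2 or _b are one class to them, and where a whole thing is asked for, a point or a joint stands for the part that bears it (a point fixed in the world has none). Each returns a list of dicts, best first, with "p" (0 to 1); they miss things now and then, are a little off and sometimes report something else, mostly with a low value. They report only what shows in the picture. A call takes as long as a camera call.
- robot.find_in(picture, name): "at" ([column, row] in pixels, amid what is visible of it).
- robot.tip_of(picture, name): "at" ([column, row] in pixels: a listed point, or the origin of a listed thing).
The state is a dict: "time": time; "qpos": joint angles; "qvel": joint speeds; "joint_efforts": joint torques, N m; "tool_pos": TCP position; "tool_rot": TCP orientation; "contact_force": force on the tool from outside, world axes, zero at the start; "torque": the same for the moment, N m; "opening": finger opening in m; "grip_force": force on a finger pad.
Only numpy, scipy, OpenCV 4.12 (cv2) and the standard library are available. Lean on these libraries where they do the work, as an engineer would, in place of code of your own. Each camera call takes 0.05 s, during which the arm holds its last target. There are 200 camera calls.

## Working session

There is one attempt and no reset: what is moved stays moved. The work goes in short steps, Python scripts to look and compute and a tool call to move; the robot and the scene stay as the last step left them, time stands still between calls to the robot, and variables do not carry over. Pictures are saved under pics/ and viewed, at most 10 in all, crops included, and the job is handed in when it is done.

Besides the shell and the picture viewer there is one more tool, called after ">>>" in YAML: its name, and indented under it one key for each argument. carry_out: Moves the arm, as the interface text tells. Its arguments: {"type":"object","properties":{"commands":{"type":"array"},"newtons":{"type":"number"}},"required":["commands"]}

```bash
mkdir -p pics
cat > h.py <<'E'
import numpy as np, cv2
from cell import robot
def ray(pic,uv):
    V=np.array(pic["view"]);R=V[:3,:3];t=V[:3,3];c=-R.T@t
    d=R.T@np.array([(uv[0]-pic["cx"])/pic["fx"],-(uv[1]-pic["cy"])/pic["fy"],-1.])
    return c,d
def at_z(pic,uv,z=0.):
    c,d=ray(pic,uv);return c+d*(z-c[2])/d[2]
def proj(pic,P):
    V=np.array(pic["view"]);p=V[:3,:3]@np.array(P,float)+V[:3,3]
    return [pic["cx"]+pic["fx"]*p[0]/-p[2],pic["cy"]-pic["fy"]*p[1]/-p[2]]
def save(pic,n,crop=None,s=1):
    im=pic["pixels"][:,:,::-1]
    if crop: a,b,c,d=crop;im=im[b:d,a:c]
    cv2.imwrite("pics/"+n,cv2.resize(im,None,fx=s,fy=s,interpolation=cv2.INTER_CUBIC))
E
python3 - <<'E'
from h import *
s=robot.observe();print(s["tool_pos"],s["tool_rot"],s["time"],s["opening"])
for n in["top","scene"]:
    p=robot.read_camera(n);print(n,p["fx"],[k for k in p]);save(p,n+"0.png",s=1.5)
    for t in["carton","lane","lane_mouth","lane_home","salt_shaker","spice_jar","tumbler","rail_near","rail_far"]:
        for f in(robot.tip_of,):
            r=f(p,t)[:2]
            for q in r: print(n,t,np.round(q["at"],1),round(q["p"],2),np.round(at_z(p,q["at"]),4)[:2])
E
```

```text
[ 0.13737823 -0.50631435  0.24306454] [-3.14009624e+00 -1.99813077e-04  2.64834959e-01] 0.0 0.09170405942448064
top 449.9137279670657 ['pixels', 'fx', 'fy', 'cx', 'cy', 'view', 'shot']
top carton [268.  214.7] 0.88 [0.4936 0.0112]
top lane [168.  230.5] 0.6 [0.4422 0.3322]
top lane_home [353.5 180.1] 0.61 [ 0.6063 -0.2661]
top salt_shaker [354.6 181.1] 0.76 [ 0.603  -0.2696]
top spice_jar [162.  182.1] 0.83 [0.5985 0.3545]
top tumbler [166.4 227. ] 0.77 [0.4534 0.3376]
scene 436.31581533178615 ['pixels', 'fx', 'fy', 'cx', 'cy', 'view', 'shot']
scene carton [260.5 202.2] 0.86 [0.5045 0.0129]
scene lane [302.9 177.1] 0.71 [ 0.4915 -0.2052]
scene lane_mouth [287.4 188.3] 0.59 [ 0.489  -0.1091]
scene lane_home [307.6 174.1] 0.63 [ 0.4907 -0.2337]
scene salt_shaker [305.7 176.8] 0.51 [ 0.4853 -0.2129]
scene salt_shaker [288.1 160.6] 0.49 [ 0.602  -0.2806]
scene spice_jar [155.9 248.1] 0.58 [0.5772 0.3618]
scene tumbler [196.3 268.8] 0.92 [0.4381 0.3562]
scene rail_near [302.1 181.5] 0.51 [ 0.4768 -0.1772]
scene rail_far [197.9 266.6] 0.59 [0.4409 0.348 ]
scene rail_far [303.7 178.1] 0.54 [ 0.4855 -0.2008]
```

View pics/top0.png

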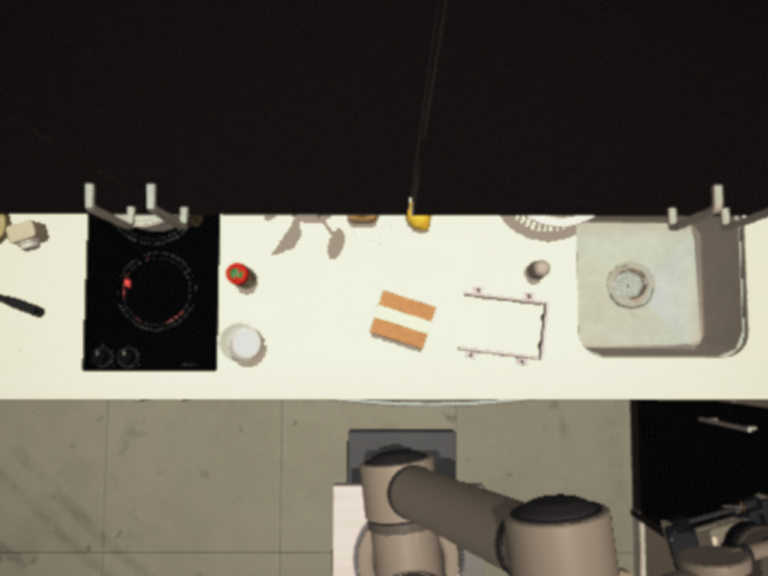

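View pics/scene0.png

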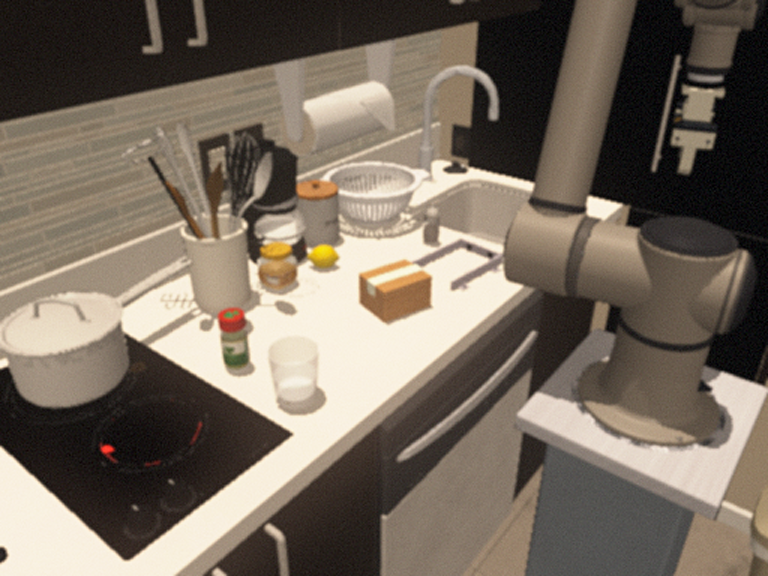

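The top view shows the carton at about (403,320) in the enlarged image. The lane is to its right with its mouth at x≈460 and stop at x≈545, the spice jar is at (238,273), the tumbler at (243,343) and the shaker at (538,270). The scene view agrees. Next I'll measure the carton and lane.

Run:
```python
from h import *
p=robot.read_camera("top");save(p,"top1.png",(235,180,375,250),5.5)
im=p["pixels"].astype(int)
hsv=cv2.cvtColor(p["pixels"],cv2.COLOR_RGB2HSV)
m=((hsv[...,0]<22)&(hsv[...,1]>90)&(hsv[...,2]>90)).astype(np.uint8)
m[:185]=0;m[250:]=0;m[:,:240]=0;m[:,300:]=0
pts=cv2.findNonZero(m)
r=cv2.minAreaRect(pts);print(r)
W=np.array([at_z(p,b,0.07)[:2] for b in cv2.boxPoints(r)]);print(W.round(4),W.mean(0),np.linalg.norm(W-np.roll(W,1,0),axis=1))
print(ray(p,(0,0))[0])
```

```text
((268.07318115234375, 212.84146118164062), (36.42774963378906, 29.194177627563477), 17.650123596191406)
[[ 0.4705  0.0791]
 [ 0.5561  0.0522]
 [ 0.5222 -0.0545]
 [ 0.437  -0.0271]] [0.49645179 0.01244513] [0.11140356 0.08968737 0.1119643  0.08953866]
[0.43307496 0.04039951 1.44909303]
```

View pics/top1.png

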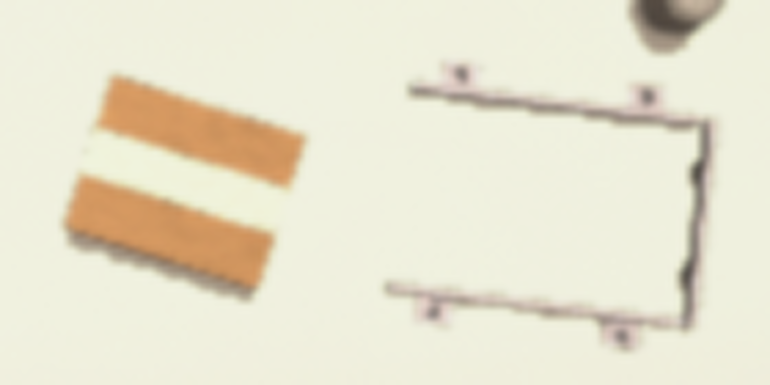

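The zoomed crop shows the carton clearly turned. The rails run (410,90)-(708,124) on the far side and (388,288)-(688,324) on the near side. The buffers are at (697,172) and (685,277).

```bash
cat >> h.py <<'E'
def lane_fit(p):
    c=lambda u,v:at_z(p,((u+.5)/5.5-.5+235,(v+.5)/5.5-.5+180),0.024)[:2]
    return c
E
python3 - <<'E'
from h import *
p=robot.read_camera("top");c=lane_fit(p)
g=255-cv2.cvtColor(p["pixels"],cv2.COLOR_RGB2GRAY).astype(float)
def line(a,b):  # dark centroid across columns, between crop endpoints
    P=[]
    for u in np.linspace(a[0]+10,b[0]-15,40):
        x=(u+.5)/5.5-.5+235; y=(a[1]+(b[1]-a[1])*(u-a[0])/(b[0]-a[0])+.5)/5.5-.5+180
        xi=int(round(x));ys=np.arange(int(y)-1,int(y)+4-1)
        w=np.clip(g[ys,xi]-35,0,None)
        if w.sum()>0:P.append(at_z(p,(xi,(w*ys).sum()/w.sum()),.024)[:2])
    P=np.array(P);k=np.polyfit(P[:,1],P[:,0],1);print(k,np.std(P[:,0]-np.polyval(k,P[:,1])));return k
f=line((410,90),(708,124));n=line((388,288),(688,324))
for q in [(410,90),(708,124),(388,288),(688,324),(697,172),(685,277)]:print(q,c(*q).round(4))
s=(f[0]+n[0])/2;print("angle",-np.arctan(s),"width",(f[1]-n[1])*np.cos(np.arctan(s)))
E
```

```text
[0.11980115 0.56666802] 0.0006276629280661875
[0.12035317 0.44963931] 0.0006288757939319099
(410, 90) [ 0.5524 -0.1191]
(708, 124) [ 0.533  -0.2912]
(388, 288) [ 0.4382 -0.1056]
(688, 324) [ 0.4179 -0.2778]
(697, 172) [ 0.5053 -0.2844]
(685, 277) [ 0.4448 -0.2765]
angle -0.1195049876053208 width 0.11619403031383423
```

>>> carry_out:
  commands:
    - [[0, 0, 0], 0.128, 0.6]
    - [[0, 0, 0], 0.128, 0.6]
    - [[0, 0, 0], 0.128, 0.6]
    - [[0.04, 0, 0], 0, 0.6]
    - [[0.04, 0, 0], 0, 0.6]
    - [[0.04, 0, 0], 0, 0.6]
    - [[0.04, 0, 0], 0, 0.6]
    - [[0.04, 0, 0], 0, 0.6]
    - [[0, -0.04, 0], 0, 0.6]
    - [[0, -0.04, 0], 0, 0.6]
    - [[0, -0.04, 0], 0, 0.6]
    - [[0, -0.04, 0], 0, 0.6]
    - [[0, -0.04, 0], 0, 0.6]
    - [[0, -0.04, 0], 0, 0.6]
    - [[0, -0.04, 0], 0, 0.6]
    - [[0, -0.04, 0], 0, 0.6]
    - [[0, -0.04, 0], 0, 0.6]
    - [[0, -0.04, 0], 0, 0.6]
    - [[0, 0, 0], 0, 0.6]

```text
time: 3.48
tool_pos: [0.3836, -0.1314, 0.2439]
tool_rot: [-3.141, -0.0, -0.116]
contact_force: [-0.8, -0.3, -0.0]
opening: 0.0551
grip_force: 0.0
```

>>> carry_out:
  commands:
    - [[0, -0.041, 0], 0.004, 0.6]
    - [[0, -0.041, 0], 0, 0.6]
    - [[0, -0.04, 0], 0, 0.6]
    - [[0, -0.04, 0], 0, 0.6]
    - [[0, 0, 0], 0, 0.6]
    - [[0, 0, 0.037], 0, 0.6]
    - [[0, 0, 0.037], 0, 0.6]
    - [[0, 0, 0.037], 0, 0.6]
    - [[0, 0, 0.037], 0, 0.6]
    - [[0, 0, 0.039], 0, 0.6]
    - [[0, 0, 0], 0, 0.6]

```text
time: 4.85
tool_pos: [0.4018, 0.0264, 0.055]
tool_rot: [3.141, 0.006, -0.124]
contact_force: [-1.0, 0.6, -0.3]
opening: 0.0548
grip_force: 0.0
```

```bash
cat >> h.py <<'E'
M=np.array([.4953,-.1124]);LX=np.array([.993,-.119]);LY=np.array([.119,.993])
def lane(w): d=np.array(w)[:2]-M; return np.array([d@LX,d@LY+.085])
def carton(p,lo=240,hi=345):
    hsv=cv2.cvtColor(p["pixels"],cv2.COLOR_RGB2HSV)
    m=((hsv[...,0]<22)&(hsv[...,1]>90)&(hsv[...,2]>90)).astype(np.uint8)
    m[:185]=0;m[250:]=0;m[:,:lo]=0;m[:,hi:]=0
    r=cv2.minAreaRect(cv2.findNonZero(m))
    W=np.array([lane(at_z(p,b,0.07)) for b in cv2.boxPoints(r)])
    e=[W[i]-W[i-1] for i in range(4)];l=max(e,key=np.linalg.norm);l=l*np.sign(l[1])
    print("carton lane",W.mean(0).round(4),"ang",round(float(-np.arctan2(l[0],l[1])),3),"sides",[round(float(np.linalg.norm(x)),4) for x in e[:2]]);return W
E
python3 - <<'E'
from h import *
s=robot.observe();print(lane(s["tool_pos"]),s["tool_pos"])
p=robot.read_camera("top");print(carton(p));save(p,"top2.png",(235,180,375,285),5.5)
E
```

```text
[-0.10933654  0.2116837 ] [0.40182381 0.02637882 0.05496494]
carton lane [-0.0141  0.2092] ang -0.19 sides [0.1115, 0.0901]
[[-0.04790457  0.27245839]
 [ 0.0406541   0.25572922]
 [ 0.01954142  0.14566593]
 [-0.06876306  0.16292042]]
```

View pics/top2.png

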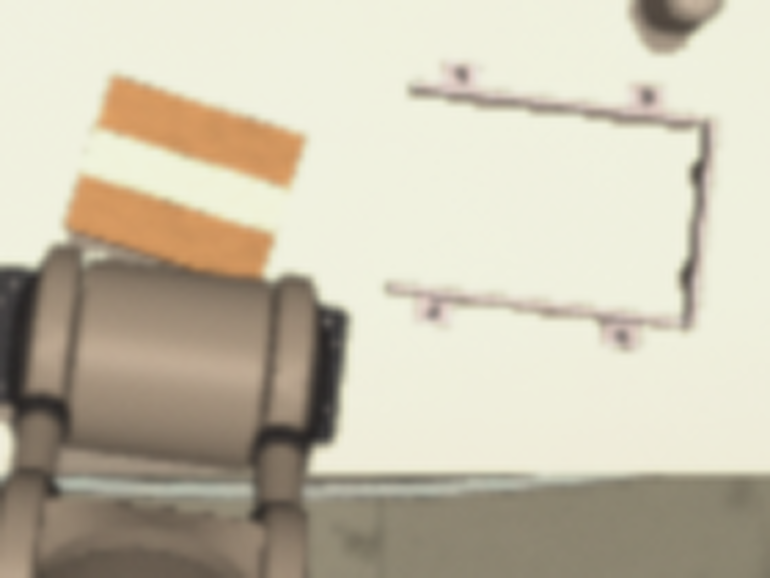

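The gripper stands clear on the near side of the carton. I'll push sideways to square and centre it.

>>> carry_out:
  commands:
    - [[0.01, -0.003, 0], 0, 0.6]
    - [[0.01, 0, 0], 0, 0.6]
    - [[0.006, 0, 0], 0, 0.6]
    - [[0.006, 0, 0], 0, 0.6]
    - [[0.006, 0, 0], 0, 0.6]
    - [[0.006, 0, 0], 0, 0.6]
    - [[0.005, 0, 0], 0, 0.6]
    - [[0.004, 0, 0], 0, 0.6]
    - [[0, 0, 0], 0, 0.6]
    - [[0, 0, 0], 0, 0.6]

```text
time: 6.15
tool_pos: [0.4564, 0.0239, 0.0567]
tool_rot: [3.142, -0.0, -0.123]
contact_force: [-0.2, -0.4, -0.1]
opening: 0.0551
grip_force: 0.0
```

Run:
```python
from h import *
s=robot.observe();print(lane(s["tool_pos"]),s["tool_pos"],s["contact_force"])
p=robot.read_camera("top");print(carton(p));save(p,"top3.png",(235,180,375,285),5.5)
```

```text
[-0.05488943  0.21573313] [0.45636022 0.02392121 0.05671264] [-0.2232474  -0.39872518 -0.09462808]
carton lane [0.0334 0.2129] ang -0.045 sides [0.1116, 0.0284]
[[0.02172323 0.26932264]
 [0.05012097 0.26813269]
 [0.04513969 0.15642153]
 [0.01677152 0.15779268]]
```

View pics/top3.png

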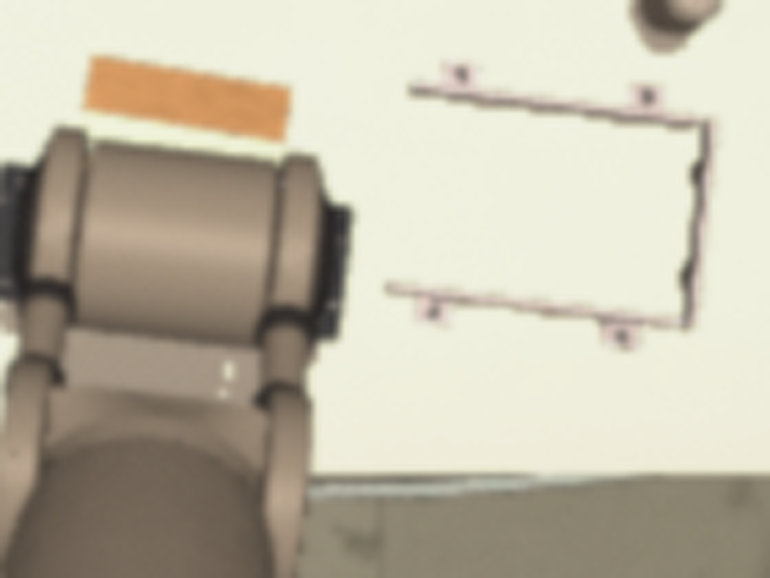

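>>> carry_out:
  commands:
    - [[-0.03, 0, 0], 0, 0.6]
    - [[0, 0, -0.05], 0, 0.35]
    - [[0, 0, -0.05], 0, 0.35]
    - [[0, -0.045, 0], 0, 0.35]
    - [[0, -0.045, 0], 0, 0.35]
    - [[0.043, 0, 0], -0.1745, 0.35]
    - [[0, 0, 0], -0.1745, 0.35]
    - [[0, 0, 0], -0.1745, 0.35]
    - [[0, 0, 0], -0.1745, 0.35]
    - [[0, 0, 0], -0.1745, 0.35]
    - [[0, 0, 0], -0.1745, 0.35]
    - [[0, 0, 0], -0.1745, 0.35]
    - [[0, 0, 0], -0.1745, 0.35]
    - [[0, 0, 0], -0.1745, 0.35]
    - [[0, 0.043, 0], 0, 0.35]
    - [[0, 0, 0], 0, 0.35]

```text
time: 8.2
tool_pos: [0.5249, 0.1059, 0.1566]
tool_rot: [3.14, -0.0, 1.446]
contact_force: [-0.7, -0.6, 0.2]
opening: 0.0321
grip_force: 0.0
```

Run:
```python
from h import *
s=robot.observe();print(lane(s["tool_pos"]),s["tool_pos"],s["tool_rot"],s["opening"])
p=robot.read_camera("top");print(carton(p));save(p,"top4.png",(205,180,345,285),5.5)
```

```text
[0.00341134 0.30533826] [0.5249015  0.10594409 0.1566153 ] [ 3.13968298e+00 -1.47109566e-04  1.44646837e+00] 0.03205712492756595
carton lane [0.0027 0.2151] ang -0.045 sides [0.1128, 0.09]
[[-0.03975721  0.2734117 ]
 [ 0.05018865  0.26965037]
 [ 0.04513969  0.15642153]
 [-0.04471148  0.16076458]]
```

View pics/top4.png

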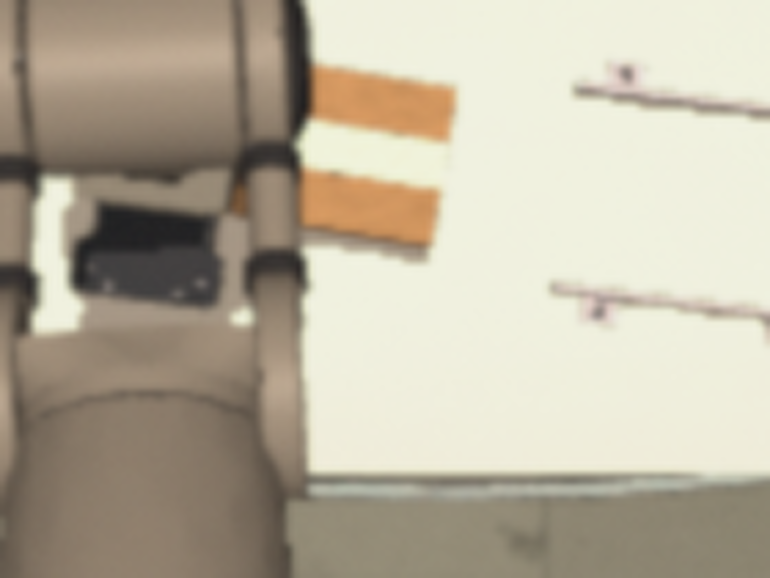

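Carton is centred to about 3 mm and 0.045 rad off. I'll lower behind it and push partway.

>>> carry_out:
  commands:
    - [[0, 0, 0.05], -0.005, 0.35]
    - [[0, 0, 0.05], 0, 0.35]
    - [[0, -0.001, 0], 0, 0.35]
    - [[-0.01, 0, 0], 0, 0.35]
    - [[-0.006, 0, 0], 0, 0.35]
    - [[-0.006, 0, 0], 0, 0.35]
    - [[-0.006, 0, 0], 0, 0.35]
    - [[-0.008, 0, 0], 0, 0.35]
    - [[-0.008, 0, 0], 0, 0.35]
    - [[-0.008, 0, 0], 0, 0.35]
    - [[-0.008, 0, 0], 0, 0.35]
    - [[-0.008, 0, 0], 0, 0.35]
    - [[0, 0, 0], 0, 0.35]
    - [[0, 0, 0], 0, 0.35]

```text
time: 10.0
tool_pos: [0.5137, 0.0388, 0.0566]
tool_rot: [-3.141, 0.0, 1.452]
contact_force: [-0.2, 0.2, -0.0]
opening: 0.0323
grip_force: 0.0
```

Run:
```python
from h import *
s=robot.observe();print(lane(s["tool_pos"]),s["tool_pos"],s["tool_rot"],s["contact_force"])
p=robot.read_camera("top");print(carton(p));save(p,"top5.png",(235,180,375,285),5.5)
```

```text
[0.00032035 0.2372955 ] [0.5137374  0.03875957 0.05655195] [-3.14121094e+00  2.97773436e-04  1.45212343e+00] [-0.16816668  0.18344907 -0.03045052]
carton lane [0.0039 0.1524] ang 1.565 sides [0.0843, 0.09]
[[-0.04099339  0.19494095]
 [ 0.04902641  0.19444582]
 [ 0.04872164  0.10973318]
 [-0.0412631   0.11066735]]
```

View pics/top5.png

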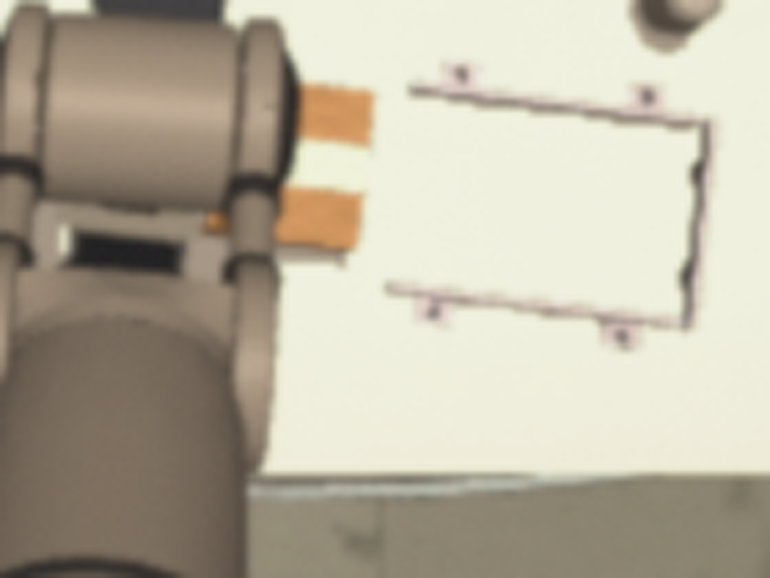

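Carton is now square to the lane, about 4 mm toward the far side. I'll push on with a slight nearward drift.

>>> carry_out:
  commands:
    - [[-0.005, -0.0005, 0], 0, 0.35]
    - [[-0.008, -0.0007, 0], 0, 0.35]
    - [[-0.008, -0.0007, 0], 0, 0.35]
    - [[-0.008, -0.0007, 0], 0, 0.35]
    - [[-0.008, -0.0007, 0], 0, 0.35]
    - [[-0.008, -0.0007, 0], 0, 0.35]
    - [[-0.008, 0, 0], 0, 0.35]
    - [[-0.008, 0, 0], 0, 0.35]
    - [[-0.008, 0, 0], 0, 0.35]
    - [[0, 0, 0], 0, 0.35]
    - [[0, 0, 0], 0, 0.35]

```text
time: 11.42
tool_pos: [0.5018, -0.0292, 0.0567]
tool_rot: [3.141, 0.0, 1.452]
contact_force: [0.0, 0.9, 0.4]
opening: 0.0319
grip_force: 0.0
```

Run:
```python
from h import *
s=robot.observe();print(lane(s["tool_pos"]),s["tool_pos"],s["tool_rot"],s["contact_force"])
p=robot.read_camera("top");print(carton(p,255));save(p,"top6.png",(235,180,375,285),5.5)
```

```text
[-0.00343921  0.16842711] [ 0.50181132 -0.02916509  0.0567477 ] [3.14143577e+00 1.45420323e-04 1.45225165e+00] [0.01922415 0.88203882 0.42883056]
carton lane [0.0015 0.0786] ang 1.553 sides [0.0746, 0.0894]
[[-0.04273264  0.11677534]
 [ 0.04662731  0.11514646]
 [ 0.04574105  0.04019913]
 [-0.04358176  0.04221299]]
```

View pics/top6.png

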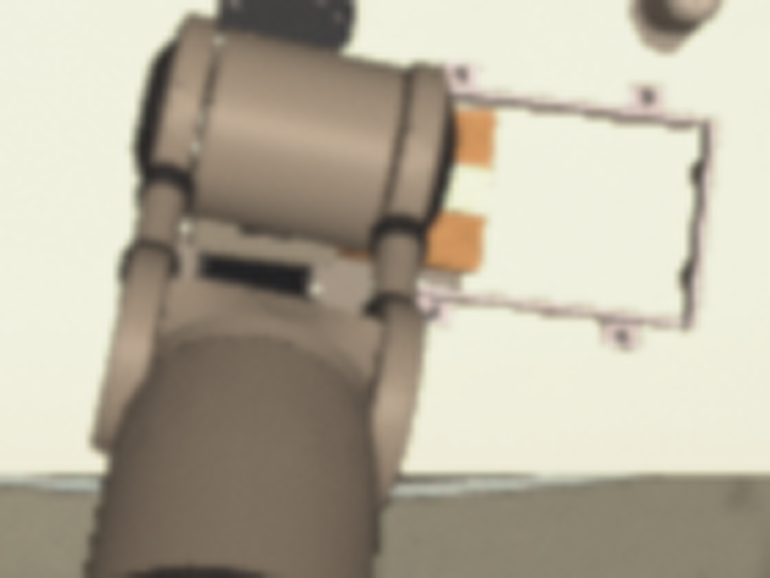

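Front of the carton is now inside the mouth, centred and square. I'll continue almost to the stop.

>>> carry_out:
  commands:
    - [[-0.005, 0, 0], 0, 0.35]
    - [[-0.008, -0.0003, 0], 0, 0.35]
    - [[-0.008, -0.0003, 0], 0, 0.35]
    - [[-0.008, -0.0003, 0], 0, 0.35]
    - [[-0.008, -0.0003, 0], 0, 0.35]
    - [[-0.008, 0, 0], 0, 0.35]
    - [[-0.008, 0, 0], 0, 0.35]
    - [[-0.008, 0, 0], 0, 0.35]
    - [[-0.008, 0, 0], 0, 0.35]
    - [[-0.008, 0, 0], 0, 0.35]
    - [[-0.008, 0, 0], 0, 0.35]
    - [[-0.008, 0, 0], 0, 0.35]
    - [[-0.008, 0, 0], 0, 0.35]
    - [[-0.006, 0, 0], 0, 0.35]
    - [[-0.004, 0, 0], 0, 0.35]
    - [[0, 0, 0], 0, 0.35]

```text
time: 13.48
tool_pos: [0.4874, -0.1396, 0.0566]
tool_rot: [-3.142, 0.0, 1.452]
contact_force: [0.1, 1.0, -0.1]
opening: 0.0319
grip_force: 0.0
```

Run:
```python
from h import *
s=robot.observe();print(lane(s["tool_pos"]),s["tool_pos"],s["tool_rot"],s["contact_force"])
p=robot.read_camera("top");print(carton(p,255,375))
```

```text
[-0.00462854  0.05702357] [ 0.48737633 -0.13962409  0.05662986] [-3.14156837e+00  4.21523489e-04  1.45204261e+00] [ 0.0503073   1.01015081 -0.10476229]
carton lane [-0.0363 -0.0661] ang 0.896 sides [0.0064, 0.0109]
[[-0.0385877  -0.06022037]
 [-0.03007401 -0.06702844]
 [-0.03407462 -0.07206314]
 [-0.04258429 -0.06525445]]
```

>>> carry_out:
  commands:
    - [[-0.004, 0, 0], 0, 0.35]
    - [[-0.004, 0, 0], 0, 0.35]
    - [[-0.003, 0, 0], 0, 0.35]
    - [[-0.002, 0, 0], 0, 0.35]
    - [[0, 0, 0], 0, 0.35]

```text
time: 14.15
tool_pos: [0.486, -0.1524, 0.0568]
tool_rot: [3.141, 0.0, 1.452]
contact_force: [0.5, -0.1, -0.0]
opening: 0.032
grip_force: 0.0
```

>>> carry_out:
  commands:
    - [[-0.002, 0, 0], 0, 0.35]
    - [[0, 0, 0], 0, 0.35]

```text
time: 14.4
tool_pos: [0.4857, -0.154, 0.0568]
tool_rot: [3.141, -0.0, 1.452]
contact_force: [0.4, 1.3, 0.6]
opening: 0.032
grip_force: 0.7
```

>>> carry_out:
  commands:
    - [[-0.002, 0, 0], 0, 0.35]
    - [[0, 0, 0], 0, 0.35]

```text
time: 14.65
tool_pos: [0.4858, -0.1543, 0.057]
tool_rot: [3.141, -0.003, 1.452]
contact_force: [2.8, 10.4, 4.0]
opening: 0.0323
grip_force: 5.6
```

>>> carry_out:
  commands:
    - [[-0.0015, 0, 0], 0, 0.35]
    - [[0, 0, 0], 0, 0.35]

```text
time: 14.9
tool_pos: [0.4858, -0.1544, 0.0572]
tool_rot: [3.141, -0.004, 1.452]
contact_force: [5.0, 18.0, 7.0]
opening: 0.0318
grip_force: 9.2
```

The carton is pressed against the stop: motion has ceased and the force is 18 N. I'll back off straight and rise.

>>> carry_out:
  commands:
    - [[0.003, 0, 0], 0, 0.35]
    - [[0.005, 0, 0], 0, 0.35]
    - [[0.03, 0, 0], 0, 0.35]
    - [[0.04, 0, 0], 0, 0.35]
    - [[0, 0, -0.05], 0, 0.35]
    - [[0, 0, -0.05], 0, 0.35]
    - [[0.05, 0, -0.05], 0, 0.35]
    - [[0.06, 0, 0], 0, 0.35]
    - [[0.06, 0, 0], 0, 0.35]
    - [[0, 0, 0], 0, 0.35]

```text
time: 16.15
tool_pos: [0.5138, 0.0863, 0.2009]
tool_rot: [3.141, -0.0, 1.458]
contact_force: [0.2, -1.3, 0.3]
opening: 0.0326
grip_force: 0.0
```

Run:
```python
from h import *
s=robot.observe();print(lane(s["tool_pos"]),s["contact_force"])
p=robot.read_camera("top");print(carton(p,255,375));save(p,"top7.png",(235,180,375,285),5.5)
for t in["salt_shaker","spice_jar","tumbler"]:
    for q in robot.tip_of(p,t)[:1]: print(t,np.round(q["at"],1),round(q["p"],2))
```

```text
[-0.00530638  0.28447923] [ 0.23998319 -1.31544733  0.33209443]
carton lane [-0.0003 -0.0241] ang 0.01 sides [0.1178, 0.0909]
[[-0.04633648  0.03498565]
 [ 0.04456086  0.03488884]
 [ 0.0457663  -0.08349286]
 [-0.0450986  -0.08277555]]
salt_shaker [355.8 182. ] 0.71
spice_jar [160.5 184. ] 0.71
tumbler [167.6 230.6] 0.69
```

View pics/top7.png

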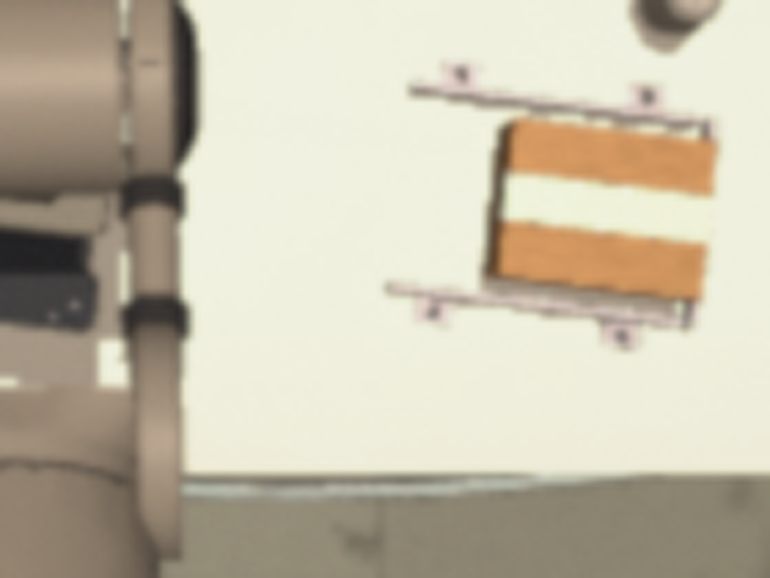

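The carton sits centred in the lane against the buffers, the three bystanders haven't moved, and the arm is clear.

```bash
python3 -c "
from cell import robot
print(robot.hand_in())"
```

```text
the job is handed in; nothing more can be done
None
```

The tea carton is pushed fully home against the end stop, centred and square in the lane. In the top-camera checks it stayed clear of both rails, the salt shaker, spice jar and tumbler show no sign of having moved, and the arm finished clear. I handed the job in at about 16 s; no verdict came back.

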